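# Set the flip tags of the upholstery stock board

### The job

Each bin on the stock board has a hinged flip tag straight in front of it. With the fingertips push over the tags that are wrong, so that only the bins heaped full show the disc (flap leaning towards the bin) and the nearly empty bins show the bar (flap leaning away from the bin). Push gently, never pinch a tag, leave the tags that are already right as they are, and do not shift the bins or anything else.

Things in the scene. Friction and masses are not known exactly. Their poses are not given: they have to be found in the camera images.
- rail_a: One of two aluminium rail sections (204 mm long, foot 40 mm wide, knuckles 30 mm high) fixed end to end on a 12 mm plywood board on the bench; either may be on either half. +x runs from the tags straight to the bins, y along the row and the hinge line. Origin: centre of underside, 12 mm above the bench. Carries tags a1 (y = +52.5 mm) and a2 (y = -52.5 mm). Each tag stands 100 mm in front of its own bin.
- rail_b: The other rail section, same shape, carrying tags b1 (y = +52.5 mm) and b2 (y = -52.5 mm).
- tag_a1 (a joint): Lean of hinged tag a1 from upright, rad. It rests by its weight on a stop at +0.70 or -0.70. Positive: leans towards its bin (rail +x), showing the disc (FULL). Negative: leans away from the bin, showing the bar (REORDER). Swings freely; pushed past upright it falls over by itself.
- tag_a1_hinge (a point): Middle of the hinge pin of tag a1, fixed on the rail, 38 mm above the bench. The pin runs along the rail's y. Small stop lugs under the flap reach 13 mm above and out from the pin on both sides.
- tag_a1_face (a point): Centre of the flap of tag a1, 30 mm from the pin, moves with it. White plate 58 mm wide (y), 4 mm thick, free edge (6 mm round bead) 60 mm from the pin; 47 mm free between flaps. Own z: from pin to free edge; x through the thickness. Black disc 38 mm across on the -x face, black bar 46 x 10 mm on the +x face. At rest the free edge is 39 mm out from the pin and 46 mm above it; 35 g.
- tag_a2 (a joint): Lean of hinged tag a2 from upright, rad. It rests by its weight on a stop at +0.70 or -0.70. Positive: leans towards its bin (rail +x), showing the disc (FULL). Negative: leans away from the bin, showing the bar (REORDER). Swings freely; pushed past upright it falls over by itself.
- tag_a2_hinge (a point): Middle of the hinge pin of tag a2, fixed on the rail, 38 mm above the bench. The pin runs along the rail's y. Small stop lugs under the flap reach 13 mm above and out from the pin on both sides.
- tag_a2_face (a point): Centre of the flap of tag a2, 30 mm from the pin, moves with it. White plate 58 mm wide (y), 4 mm thick, free edge (6 mm round bead) 60 mm from the pin; 47 mm free between flaps. Own z: from pin to free edge; x through the thickness. Black disc 38 mm across on the -x face, black bar 46 x 10 mm on the +x face. At rest the free edge is 39 mm out from the pin and 46 mm above it; 35 g.
- tag_b1 (a joint): Lean of hinged tag b1 from upright, rad. It rests by its weight on a stop at +0.70 or -0.70. Positive: leans towards its bin (rail +x), showing the disc (FULL). Negative: leans away from the bin, showing the bar (REORDER). Swings freely; pushed past upright it falls over by itself.
- tag_b1_hinge (a point): Middle of the hinge pin of tag b1, fixed on the rail, 38 mm above the bench. The pin runs along the rail's y. Small stop lugs under the flap reach 13 mm above and out from the pin on both sides.
- tag_b1_face (a point): Centre of the flap of tag b1, 30 mm from the pin, moves with it. White plate 58 mm wide (y), 4 mm thick, free edge (6 mm round bead) 60 mm from the pin; 47 mm free between flaps. Own z: from pin to free edge; x through the thickness. Black disc 38 mm across on the -x face, black bar 46 x 10 mm on the +x face. At rest the free edge is 39 mm out from the pin and 46 mm above it; 35 g.
- tag_b2 (a joint): Lean of hinged tag b2 from upright, rad. It rests by its weight on a stop at +0.70 or -0.70. Positive: leans towards its bin (rail +x), showing the disc (FULL). Negative: leans away from the bin, showing the bar (REORDER). Swings freely; pushed past upright it falls over by itself.
- tag_b2_hinge (a point): Middle of the hinge pin of tag b2, fixed on the rail, 38 mm above the bench. The pin runs along the rail's y. Small stop lugs under the flap reach 13 mm above and out from the pin on both sides.
- tag_b2_face (a point): Centre of the flap of tag b2, 30 mm from the pin, moves with it. White plate 58 mm wide (y), 4 mm thick, free edge (6 mm round bead) 60 mm from the pin; 47 mm free between flaps. Own z: from pin to free edge; x through the thickness. Black disc 38 mm across on the -x face, black bar 46 x 10 mm on the +x face. At rest the free edge is 39 mm out from the pin and 46 mm above it; 35 g.
- bin_nails: Loose grey picking bin, 92 mm wide, 120 mm deep, 76 mm high at the back, 40 mm at the low front lip; walls 3 mm. FULL: heaped to its top edges with brass domed nails. Stands on a thin plate, 15 mm above the bench, in a row of four 105 mm apart, front towards the tags, not to be shifted. Origin: centre of its underside; own -x is its front, the front wall 60 mm from the origin.
- bin_glides: Loose grey picking bin, 92 mm wide, 120 mm deep, 76 mm high at the back, 40 mm at the low front lip; walls 3 mm. FULL: heaped to its top edges with small turned wooden glides. Stands on a thin plate, 15 mm above the bench, in a row of four 105 mm apart, front towards the tags, not to be shifted. Origin: centre of its underside; own -x is its front, the front wall 60 mm from the origin.
- bin_clips: Loose grey picking bin, 92 mm wide, 120 mm deep, 76 mm high at the back, 40 mm at the low front lip; walls 3 mm. NOT full: only three steel clips left on its bare floor. Stands on a thin plate, 15 mm above the bench, in a row of four 105 mm apart, front towards the tags, not to be shifted. Origin: centre of its underside; own -x is its front, the front wall 60 mm from the origin.
- bin_staples: Loose grey picking bin, 92 mm wide, 120 mm deep, 76 mm high at the back, 40 mm at the low front lip; walls 3 mm. NOT full: only two steel sticks of staples left on its bare floor. Stands on a thin plate, 15 mm above the bench, in a row of four 105 mm apart, front towards the tags, not to be shifted. Origin: centre of its underside; own -x is its front, the front wall 60 mm from the origin.
- spool: Bystander: thread spool, 30 mm diameter, 40 mm high, standing on the board on the robot's side of the tags, between the two rail sections. Origin: centre of underside.
- chalk_pot: Bystander: brass pot, 28 mm diameter, 34 mm high, standing on the board between the bins and a gap between two tags. Origin: centre of underside.
- tack_jar: Bystander: glass jar, 42 mm diameter, 60 mm high, standing on the board beside the tag nearest the robot's right. Origin: centre of underside.
- tack_hammer: Bystander: hammer 260 mm long, lying on the bench to the left of the board.
- chair_leg: Bystander: turned wooden chair leg, 255 mm long, 40 mm thick, lying on the bench to the left of the board. Origin: underside of its thin end.
- staple_gun: Bystander: pneumatic staple gun, 190 mm long, 130 mm high, on the bench to the right of the board.

How it is judged:
By the outcome, as a careful person would: the job done as asked, in the order asked, and still so for the second after the job is handed in, with the robot touching nothing.
It also fails if it takes over 45 s, if anything falls off the work surface, if the arm or the gripper's body presses on something with over 40 N, if the wrist force passes 120 N, or if a joint passes its speed limit or range.

### The arm

A 6-joint arm with a two-finger parallel gripper is mounted at the origin on the work surface. World frame = base frame: x ahead of the robot, y to its left, z up, the work surface at z = 0. Lengths are in mm, angles in rad, forces in N, time in s.
With the tool pointing down it reaches from about 350 to 975 mm from the base axis. Payload 7.1 kg.
Tool frame: the origin (TCP) lies between the finger pads; the fingertips stand 25 mm ahead of it and the grasp point (between the pads) lies 6 mm ahead of it; z points along the fingers, y is the direction in which the jaws open and shut (so a half turn about z gives the same grasp; the last joint's range is limited). The gripper opens to 88 mm and grips with 3 to 60 N. Pads are 20 mm wide; open, the fingers measure 115 mm over their backs; the gripper's body (75 mm by 178 mm) begins 61 mm behind the grasp point.
Start: joints at [-1.212, 0.423, 1.63, -0, 1.089, -0.019], TCP at [230.564, -580.9, 247.675] pointing down, gripper open.
Joint ranges: [-3, 3], [-0.9, 2.11], [0.09, 2.58], [-1.31, 4.45], [0.11, 2.69], [-2.54, 2.54]. Speed limits (rad/s): [2.39, 2.39, 3.01, 3.14, 3.14, 3.14].

### API

Orientations are given as a unit quaternion [w, x, y, z].
In Python, from rig import r, planner, grab_frame, sensors gives the robot as it stands. Calls block until the motion is done:
- r.move_ptp(position, orientation): joint-space move of the TCP to a pose.
- r.move_straight(position, velocity=150, rot=None): straight line of the TCP; rot=None keeps the orientation; velocity is the mean speed in mm/s.
- r.set_joints(angles): joint-space move.
- r.gripper_open() and r.grasp(strength=None): open the fingers fully, or close them until they stop; strength is the grip in N (None keeps the last).
- r.sleep(seconds).
- planner.ik(position, orientation): joint angles nearest the present ones, or None.
- grab_frame(name): name is "side" or "top"; returns a dict with "image" (400x640x3 uint8, red, green, blue), "fx", "fy", "cx", "cy" (pixels), "R" (3x3) and "t" (3): a world point X has camera coordinates R X + t. Camera axes: x right, y down, z forward; pixel columns grow to the right and rows downward; lengths in mm; the calibration is good to about 2 mm. A picture is of the moment at which its call begins. There is no depth.
A pose or a line that the arm cannot do raises r.PlanningError and nothing moves.
- r.hand_in(): hands the job in, once; it reports no verdict.
Readings, each from a call of its own:
- sensors.read_clock(): time.
- sensors.read_joint_pos(): joint angles.
- sensors.read_qvel(): joint speeds.
- sensors.read_joint_torque(): joint torques, N m.
- sensors.read_tool_pos(): TCP position.
- sensors.read_tcp_rot(): TCP orientation.
- sensors.read_ft_force(): force on the tool from outside, world axes, zero at the start.
- sensors.read_torque(): the same for the moment, N m.
- sensors.read_finger_gap(): finger opening in mm.
Only numpy, scipy, OpenCV 4.12 (cv2) and the standard library are available. Lean on these libraries where they do the work, as an engineer would, in place of code of your own. Each camera call takes 0.05 s, during which the arm holds its last target.

## Working session

There is one attempt and no reset: what is moved stays moved. The work goes in short steps, each a Python script; the robot and the scene stay as the last script left them, time stands still between calls to the robot, and variables do not carry over. Pictures are saved under pics/ and viewed, and the job is handed in when it is done.

```bash
ls; mkdir -p pics
python3 - <<'E'
from rig import r, planner, grab_frame, sensors
import cv2,numpy as np
for n in("side","top"):
    f=grab_frame(n); cv2.imwrite(f"pics/{n}0.png",f["image"][:,:,::-1])
    R=np.array(f["R"]);print(n,f["fx"],f["fy"],f["cx"],f["cy"],R.tolist(),f["t"],-R.T@np.array(f["t"]))
print(sensors.read_clock(),sensors.read_tcp_rot(),sensors.read_finger_gap())
E
```

```text
pics
side 366.63244682179527 366.63244682179527 322.7934679188493 196.71275456129396 [[-0.8802543775494054, -0.47412656986747437, 0.018873964893786208], [-0.3402272136174502, 0.6029337554205038, -0.7216067694309928], [0.3307531918503807, -0.6416189541466425, -0.6920458393492112]] [ 468.00265289  284.9281728  1019.90253653] [171.56568289 704.48847807 902.59233961]
top 461.64212509329013 461.64212509329013 311.48386234485946 207.46590947072238 [[0.016436403123686053, -0.9998448395190872, 0.00633573511176538], [-0.9938478869960343, -0.01703128676665028, -0.1094363412427045], [0.10952726676893396, -0.004498017132348266, -0.9939736141749457]] [ -59.37260921  561.54718595 1412.36105306] [ 404.37631051  -43.44670156 1465.67945902]
0.1 [-6.69551849e-04  9.82212578e-01  1.87771112e-01 -1.15871541e-04] 88.36588217250032
```

View pics/side0.png

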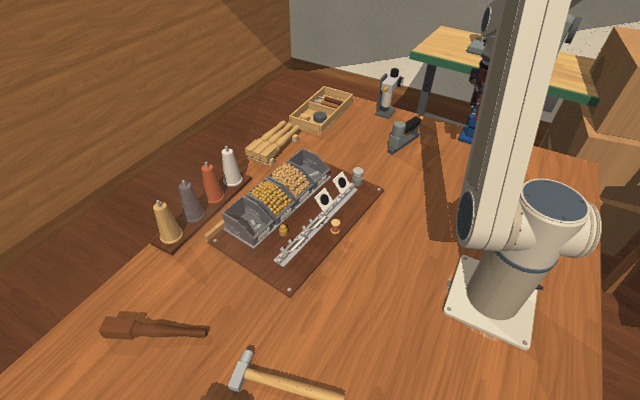

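View pics/top0.png

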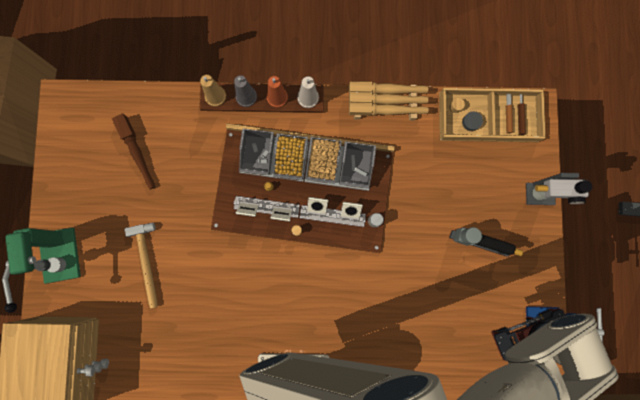

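Run:
```python
import cv2
a=cv2.imread("pics/side0.png")[145:295,200:400];b=cv2.imread("pics/top0.png")[115:255,205:405]
cv2.imwrite("pics/side0z.png",cv2.resize(a,None,fx=4,fy=4,interpolation=2));cv2.imwrite("pics/top0z.png",cv2.resize(b,None,fx=4,fy=4,interpolation=2))
```

```text
(no output)
```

View pics/side0z.png

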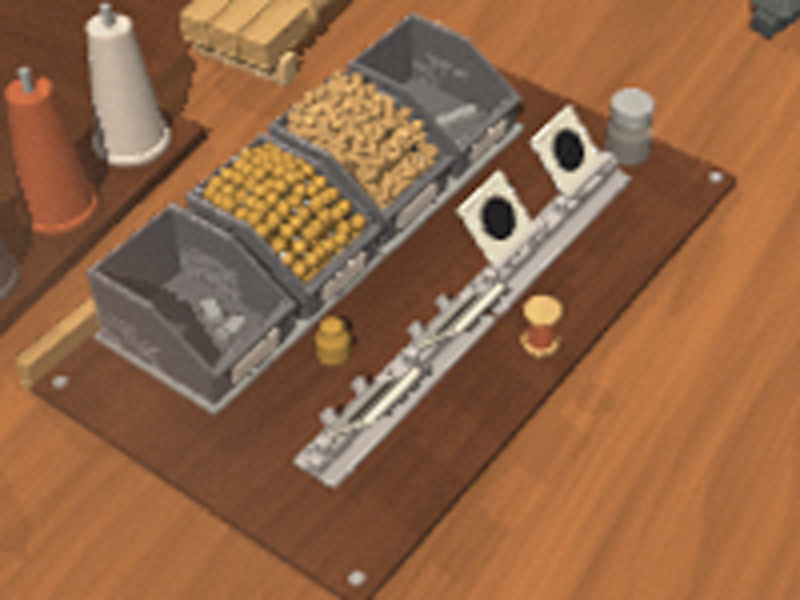

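View pics/top0z.png

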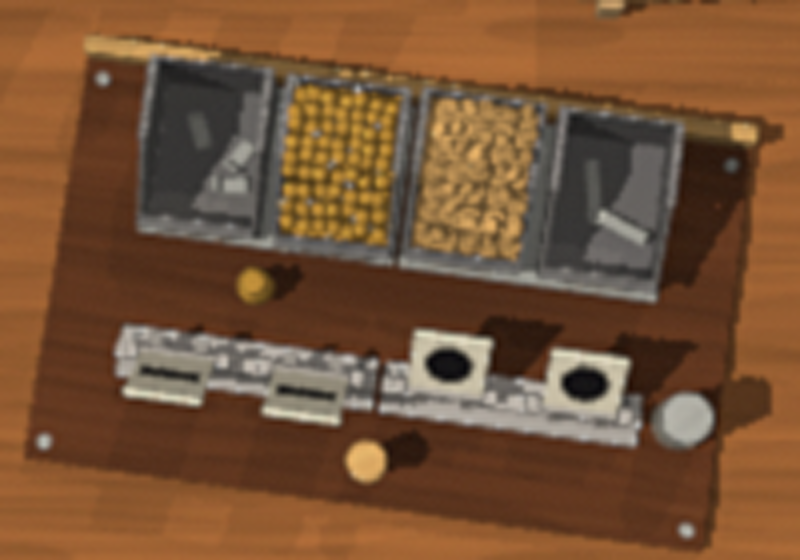

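The side and top views both show the same order, from the robot's left: clips (bar, right), nails (bar, **wrong**), glides (disc, right), staples (disc, **wrong**). In the top image the bars are at about (247,208) and (282,213), and the discs at about (317,206) and (351,211). Next I'll locate the marks and hinge line.

```bash
cat > h.py <<'E'
import cv2,numpy as np
from rig import r, planner, grab_frame, sensors
def ray(f,uv,z):
    R=np.array(f["R"]);t=np.array(f["t"]);c=-R.T@t
    d=R.T@np.array([(uv[0]-f["cx"])/f["fx"],(uv[1]-f["cy"])/f["fy"],1]); return c+d*(z-c[2])/d[2]
def marks(f,box):
    x0,y0,x1,y1=box; g=f["image"][y0:y1,x0:x1].astype(int)
    m=((g.max(2)<70)&(g.max(2)-g.min(2)<25)).astype(np.uint8)
    n,l,s,c=cv2.connectedComponentsWithStats(m)
    return [(c[i]+[x0,y0],s[i,2:].tolist()) for i in range(1,n) if s[i,4]>=8]
E
python3 - <<'E'
from h import *
for n,b in(("top",(235,195,375,230)),("side",(260,165,360,215))):
    f=grab_frame(n)
    for c,s in marks(f,b): print(n,c,s,ray(f,c,62.2))
E
```

```text
top [316.6984127  205.92063492] [11, 7, 63] [564.0573967  -65.67400836  62.2       ]
top [246.68181818 207.95454545] [14, 3, 22] [554.1329852  148.15711564  62.2       ]
top [350.79104478 210.53731343] [11, 8, 67] [ 551.6392313  -170.14095187   62.2       ]
top [281.45 212.8 ] [13, 3, 20] [541.07250287  41.62874601  62.2       ]
side [341.82692308 182.21153846] [7, 10, 52] [ 550.2193644 -170.8574463   62.2      ]
side [311.    187.375] [5, 5, 8] [629.89614457 -95.33399066  62.2       ]
side [324.26229508 199.26229508] [8, 10, 61] [563.26594667 -66.37731809  62.2       ]
side [264.75 210.  ] [6, 6, 8] [705.01378647  69.7462712   62.2       ]
```

Both views agree within 1.5 mm. The disc and bar offset across the rail is 35.7 mm, against 35.6 mm expected. I'll plan the pushes in the rail frame with closed fingers, jaw axis along the row and tips at z = 68 mm, which is above the spool and bin lip.

```bash
cat >> h.py <<'E'
from scipy.spatial.transform import Rotation as Ro
P=np.array([[554.13,148.16],[541.07,41.63],[563.66,-66.03],[550.9,-170.5]])
v=(P[0]-P[1]+P[2]-P[3]);ey=v/np.linalg.norm(v);ex=np.array([ey[1],-ey[0]])
hin=P+np.outer([17.8,17.8,-17.8,-17.8],ex)
def quat(s):
    Y=np.r_[s*ey,0];Z=np.array([0,0,-1.]);return Ro.from_matrix(np.c_[np.cross(Y,Z),Y,Z]).as_quat()[[3,0,1,2]]
def pt(i,x,tip): return np.r_[hin[i]+x*ex,tip+25]
E
python3 - <<'E'
from h import *
print(hin,ex,ey)
f=grab_frame("top")
for n,uv,z in(("lip4",(355,187),55),("spool",(205+366/4,115+460/4),52),("jar",(205+685/4,115+420/4),72),("pot",(205+255/4,115+285/4),46)):
    p=ray(f,uv,z)[:2]; print(n,[( round((p-hin[i])@ex),round((p-hin[i])@ey)) for i in (1,3)])
for s in(1,-1):
  for i,x in((1,-75),(3,65)):
    print(s,i,planner.ik(pt(i,x,68),quat(s)),planner.ik(pt(i,x,150),quat(s)))
E
```

```text
[[ 571.79820672  145.99794741]
 [ 558.73820672   39.46794741]
 [ 545.99179328  -63.86794741]
 [ 533.23179328 -168.33794741]] [ 0.99259588 -0.12146363] [0.12146363 0.99259588]
lip4 [(94, -213), (94, -4)]
spool [(-63, -53), (-63, 157)]
jar [(-1, -288), (-1, -79)]
pot [(60, 52), (60, 262)]
1 1 [ 7.55203460e-02  4.77216566e-01  2.02317175e+00 -4.44089210e-16
  6.41204341e-01 -1.37351168e+00] [ 7.55203460e-02  3.29865305e-01  1.98520472e+00 -4.44089210e-16
  8.26522632e-01 -1.37351168e+00]
1 3 [-3.05800839e-01  6.21719640e-01  1.71667913e+00 -4.44089210e-16
  8.03193886e-01 -1.75483287e+00] [-3.05800839e-01  5.07310956e-01  1.68381814e+00 -4.44089210e-16
  9.50463558e-01 -1.75483287e+00]
-1 1 [ 7.55203460e-02  4.77216566e-01  2.02317175e+00 -4.44089210e-16
  6.41204341e-01  1.76808097e+00] [ 7.55203460e-02  3.29865305e-01  1.98520472e+00 -4.44089210e-16
  8.26522632e-01  1.76808097e+00]
-1 3 [-3.05800839e-01  6.21719640e-01  1.71667913e+00 -4.44089210e-16
  8.03193886e-01  1.38675978e+00] [-3.05800839e-01  5.07310956e-01  1.68381814e+00 -4.44089210e-16
  9.50463558e-01  1.38675978e+00]
```

Run:
```python
from h import *
q=quat(-1)
r.grasp(5); print("gap",sensors.read_finger_gap())
r.move_ptp(pt(3,66,200),q)
r.move_straight(pt(3,66,68),150)
print(sensors.read_clock(),sensors.read_ft_force())
cv2.imwrite("pics/s1.png",grab_frame("side")["image"][:,:,::-1]);cv2.imwrite("pics/t1.png",grab_frame("top")["image"][:,:,::-1])
for x in(40,20,10,0):
    r.move_straight(pt(3,x,68),50); print(x,sensors.read_ft_force().round(2),sensors.read_clock())
f=grab_frame("side");cv2.imwrite("pics/s2.png",f["image"][:,:,::-1])
a=[cv2.resize(cv2.imread(f"pics/{n}.png")[110:250,250:400],None,fx=2.6,fy=3,interpolation=2) for n in("s1","s2")]
cv2.imwrite("pics/z1.png",np.hstack(a))
```

```text
gap 0.8350104242364105
4.6 [-1.15062158  1.12989756 -0.08462217]
40 [-0.69  0.58 -0.52] 5.3667
20 [-0.44  0.59 -0.66] 5.9167
10 [-0.32 -0.29  0.07] 6.2667
0 [0.48 0.52 0.45] 6.6167
```

View pics/z1.png

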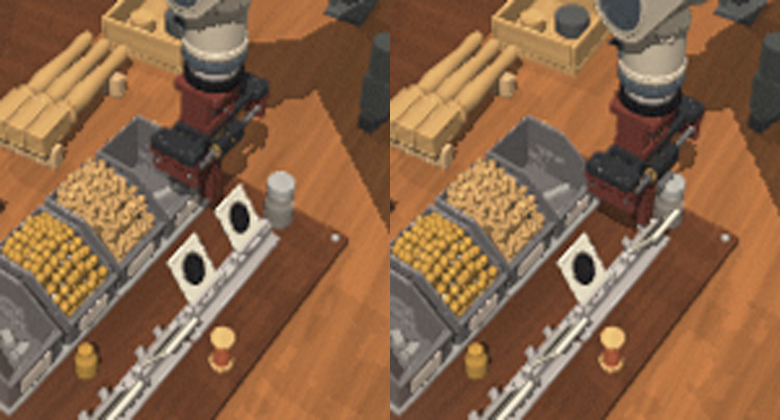

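The staples tag has fallen over to the bar side (right panel, flap near (655,235)), and the jar and tag 3 are unmoved. I'll back off and push the nails tag next.

Run:
```python
from h import *
q=quat(-1)
r.move_straight(pt(3,60,68),120)
r.move_straight(pt(3,60,200),200)
r.move_ptp(pt(1,-78,200),q)
r.move_straight(pt(1,-78,68),150)
print(sensors.read_clock())
for x in(-40,-20,-10,0):
    r.move_straight(pt(1,x,68),50); print(x,sensors.read_ft_force().round(2),sensors.read_clock())
cv2.imwrite("pics/s3.png",grab_frame("side")["image"][:,:,::-1])
r.move_straight(pt(1,-70,68),120)
r.move_straight(pt(1,-70,250),200)
r.set_joints([-1.212,0.423,1.63,0,1.089,1.387])
for n in("side","top"): cv2.imwrite(f"pics/{n}9.png",grab_frame(n)["image"][:,:,::-1])
print(sensors.read_clock())
f=grab_frame("top")
for c,s in marks(f,(235,195,375,230)): print(c,s,ray(f,c,62.2))
a=cv2.resize(cv2.imread("pics/side9.png")[145:285,210:390],(400,311),interpolation=2);b=cv2.resize(cv2.imread("pics/top9.png")[115:255,210:390],(400,311),interpolation=2)
cv2.imwrite("pics/z9.png",np.hstack([a,b]))
for n in("side","top"):
    d=cv2.absdiff(cv2.imread(f"pics/{n}0.png"),cv2.imread(f"pics/{n}9.png")).max(2)
    k,l,s,c=cv2.connectedComponentsWithStats((d>40).astype(np.uint8))
    print(n,[(c[i].round().tolist(),int(s[i,4])) for i in range(1,k) if s[i,4]>5])
```

```text
10.1417
-40 [-0.62 -0.21 -0.5 ] 11.05
-20 [ 0.32  0.04 -0.46] 11.6
-10 [-0.79  0.5   0.57] 11.95
0 [-0.4  -0.04 -0.43] 12.3
16.6583
[282.5483871 201.0483871] [11, 7, 62] [577.27647183  39.11877828  62.2       ]
[316.6984127  205.92063492] [11, 7, 63] [564.0573967  -65.67400836  62.2       ]
[246.68181818 207.95454545] [14, 3, 22] [554.1329852  148.15711564  62.2       ]
[349.0952381  222.19047619] [14, 3, 21] [ 515.82508382 -165.2216064    62.2       ]
side [([490.0, 12.0], 8), ([477.0, 64.0], 39), ([466.0, 87.0], 321), ([481.0, 86.0], 10), ([475.0, 116.0], 14), ([449.0, 130.0], 113), ([343.0, 183.0], 271), ([304.0, 218.0], 293), ([318.0, 222.0], 69)]
top [([288.0, 199.0], 350), ([357.0, 207.0], 374), ([280.0, 216.0], 156), ([294.0, 213.0], 19), ([303.0, 214.0], 17), ([349.0, 225.0], 158), ([362.0, 222.0], 17), ([555.0, 271.0], 42), ([543.0, 291.0], 321), ([511.0, 324.0], 1119), ([555.0, 311.0], 70), ([541.0, 314.0], 9), ([548.0, 318.0], 50), ([556.0, 316.0], 14), ([534.0, 323.0], 6), ([563.0, 327.0], 8), ([557.0, 364.0], 8)]
```

View pics/z9.png

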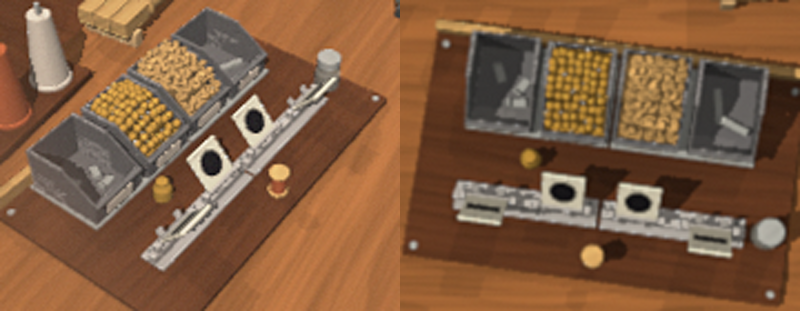

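The picture shows bar, disc, disc, bar from left to right. The two untouched marks are at exactly their earlier pixels, and the other differences are only the two flipped tags with their shadows, and the arm.

Run:
```python
from h import *
r.hand_in()
```

```text
the job is handed in; nothing more can be done
```

I flipped the two wrong tags and handed the job in. With closed fingertips, I pushed the staples tag over to the bar, away from its bin, and the nails tag over to the disc, towards its bin.

**Final check:** at about 16.7 s, with the arm clear, the pictures show these tags from left to right, all correct:

| Bin | Tag shows | Moved |
|---|---|---|
| Clips | Bar | No |
| Nails | Disc | Yes |
| Glides | Disc | No |
| Staples | Bar | Yes |

- **Nothing else moved:** the clips and glides tags are at exactly the same pixels as before. Comparing before and after pictures showed changes only at the two flipped tags, their shadows, and the arm. One small change in the side view, close to the spool, I took to be the nails tag's old position or shadow. The top view shows no change at the spool itself.
- **Forces:** the readings taken between push steps stayed below about 2 N, roughly the sensor's noise level.

No check failed or disagreed.

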